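# Load the red-capped tube through the analyser's dust flap

### The arm

A 6-joint arm with a two-finger parallel gripper is mounted at the origin on a cart in front of the work surface, level with it; the furniture and walls round the work are solid. World frame = base frame: x ahead of the robot, y to its left, z up, the work surface at z = 0. Lengths are in m, angles in rad, forces in N, time in s.
With the tool pointing down it reaches from about 0.325 to 0.85 m from the base axis. Payload 15.5 kg.
Tool frame: the origin (TCP) lies midway between the tips of the shut fingers; the grasp point (between the pads) lies 19 mm behind it; z points along the fingers, y is the direction in which the jaws open and shut (so a half turn about z gives the same grasp; the last joint's range is limited). The gripper opens to 91 mm and grips with 3 to 60 N. Pads are 32 mm wide; open, the fingers measure 118 mm over their backs; the gripper's body (76 mm by 178 mm) begins 60 mm behind the grasp point.
Start: joints at [1.171, 0.494, 1.345, -0, 1.302, -0.096], TCP at [0.187, 0.596, 0.214] pointing down, gripper open.
Joint ranges: [-2.91, 2.91], [-0.82, 2.16], [0.22, 2.67], [-1.22, 4.37], [0.12, 2.79], [-3.08, 3.08]. Speed limits (rad/s): [1.89, 1.89, 2.57, 3.01, 3.01, 3.01].

### API

Orientations are given as [roll, pitch, yaw] about the fixed x, y, z axes, in that order (R = Rz(yaw) Ry(pitch) Rx(roll)).
In Python, from bench import arm gives the robot as it stands.
- The arm moves only by the tool carry_out, never from a script. Its argument "deltas" is a list of rows, each an object of numbers: "tx", "ty", "tz": the shift along the tool's x, y, z in cm; "ax", "ay", "az": the turn, a rotation vector about the tool's x, y, z in rad; "grip": the closure, from 0 (fully open) to 1 (shut). A call has 1 to 20 rows; each row shifts and turns the commanded pose from where the row before left it, along the tool's axes as they then stand; what a row does not reach is not made up. A row lasts 1/12 s, in which the tool goes at most 41.7 mm and 7.16 degrees, less where a joint would pass 70% of its speed; a pose out of reach is approached as far as the arm can. A call is refused whole if a number of a shift passes 4.17 or a number of a turn 0.125, either way. A call with a gripper value outside its range is refused whole. The fingers move at their own pace and stop on an object; "force" is the grip in N (left out, the last holds). Time passes only in rows, so rows that do not move let the fingers close. It gives the time, the measured TCP pose, the force and the opening at its end, in the units of the state.
- arm.sense(): the state, without advancing time (a new reading comes with each control period).
- arm.snapshot(name): name is "scene" or "top" or "wrist"; returns a dict with "color" (420x560x3 uint8, red, green, blue), "vfov" (degrees; the focal length in pixels is half the picture's height over the tangent of half this angle, whatever the lens; pixels are square), "cx", "cy" (the principal point, pixels), "eye" and "rotation" of the camera in the world; the wrist camera has in their place "mount" (4x4, takes a point from camera to tool coordinates, whose origin is the TCP and whose axes are the flange's). Camera axes: x right, y up, looking along -z (the intrinsics and any distortion apply to the point x, -y, -z); pixel columns grow to the right and rows downward; lengths in m; the calibration is good to about 2 mm. A picture is of the moment at which its call begins: read the wrist's pose just before it. There is no depth.
- arm.close_job(): hands the job in, once; it reports no verdict.
The state is a dict: "time": time; "joints": joint angles; "joint_velocities": joint speeds; "effort": joint torques, N m; "eef_pos": TCP position; "ee_rot": TCP orientation; "contact_force": force on the tool from outside, world axes, zero at the start; "torque": the same for the moment, N m; "finger_gap": finger opening in m.
Only numpy, scipy, OpenCV 4.12 (cv2) and the standard library are available. Lean on these libraries where they do the work, as an engineer would, in place of code of your own. Each camera call takes 0.05 s, during which the arm holds its last target.

### The job

Take the tube with the red cap out of the yellow rack and load it into the analyser: hold it upright by its cap end, push it down through the orange spring flap of the sample port until it stands fully home on the floor of the port, and only then let go. The flap stays held open by the tube. Leave the blue-capped and green-capped tubes standing in the rack.

Things in the scene. Friction and masses are not known exactly. Their poses are not given: they have to be found in the camera images.
- red_tube_center (a point): Centre of the loose tube with the RED cap to load: white label, 16 mm across, 89 mm long, 30 g, upright, cap up; foot 44 mm below this point, cap end 45 mm above. y axis along the tube to the foot (down), x axis level along the rack's short side. 47 mm stand clear above the rack. Treat it as 16 mm square, sides parallel to the rack's: close the fingers along the rack's short side, near the cap.
- blue_tube_center (a point): Centre of a tube of the same size and pose with a BLUE cap; stays in the rack.
- green_tube_center (a point): Centre of a tube of the same size and pose with a GREEN cap; stays in the rack.
- rack: Fixed yellow block rack, 56 mm along its x axis (short side), 210 mm along y, 50 mm high; origin at the centre of its underside. Four square sockets, 20 mm wide, 42 mm deep, in a row at y = -78, -26, 26, 78 mm; tubes stand in those at -78, -26 and 78 in varying order, 26 is empty. Tubes lift straight up out of it.
- analyser: Fixed white instrument with a grey base, 200 mm along x (front to rear), 190 mm along y, flat deck 62 mm high; origin at the centre of its underside. At the rear a low console with a screen, starting 80 mm behind the port's centre and up to 31 mm higher than the deck.
- port (a point): Centre of the mouth of the analyser's sample port, level with the deck; z up, x to the analyser's rear. A square well 36 mm inside, sides parallel to x and y, flat floor 48 mm below the mouth, edged by a blue frame and closed by the orange flap. A tube standing home sticks out about 41 mm, its centre then about 4 mm below this point.
- flap (a joint): The orange dust flap, 34 x 33 x 2 mm, hinged along the rear (+x) edge of the port, 1 mm below the deck; 0 = shut, grows as it swings down into the well, at most 1.52 rad. A light spring shuts it; a tube pushed down onto it opens it with less than 2 N and then holds it open (about 1 to 1.5 rad).

How it is judged:
On the way, in this order (a step that is already met when the one before it is completed fails the run):
1. the red-capped tube, held in the fingers, pushes the flap open (value of joint flap above 0.3 rad and horizontal distance between red_tube_center and port below 0.025 m and contact force between red_tube and the fingers above 0.5 N), for 0.05 s.
2. the tube is home on the floor of the port, within 10 mm, while still held in the fingers (z of red_tube_center in the frame of port below 0.006 m and horizontal distance between red_tube_center and port below 0.025 m and contact force between red_tube and the fingers above 0.5 N), for 0.05 s.
At the end, for the whole second after the job is handed in: The red-capped tube stands released and at rest in the port, cap up (within 28 degrees of upright), foot within 7 mm of the port's floor, holding the flap open; the blue- and green-capped tubes still stand in their sockets (moved less than 12 mm) (z of red_tube_center in the frame of port below 0.003 m and horizontal distance between red_tube_center and port below 0.025 m and angle between red_tube_center's own y axis and vertical above 2.64 rad and value of joint flap above 0.6 rad and linear speed of red_tube below 0.02 m/s and angle between each of blue_tube_center, green_tube_center's own y axis and vertical above 2.84 rad and distance of each of blue_tube_center, green_tube_center from where it was at the start of the episode below 0.012 m); the robot touches nothing.
It fails at once if the blue-capped or green-capped tube is pulled from its socket (distance of any of blue_tube_center, green_tube_center from where it was at the start of the episode above 0.03 m).
It also fails if it takes over 35 s, if anything falls off the work surface, if the arm or the gripper's body presses on something with over 40 N, if the wrist force passes 120 N, or if a joint passes its speed limit or range.

## Working session

There is one attempt and no reset: what is moved stays moved. The work goes in short steps, Python scripts to look and compute and a tool call to move; the robot and the scene stay as the last step left them, time stands still between calls to the robot, and variables do not carry over. Pictures are saved under pics/ and viewed, and the job is handed in when it is done.

Besides the shell and the picture viewer there is one more tool, called as name(argument=value, ...), one argument or row to a line, values as JSON. carry_out: Moves the arm, as the interface text tells. Its arguments: {"type":"object","properties":{"deltas":{"type":"array","items":{"type":"object","properties":{"tx":{"type":"number"},"ty":{"type":"number"},"tz":{"type":"number"},"ax":{"type":"number"},"ay":{"type":"number"},"az":{"type":"number"},"grip":{"type":"number"}}}},"force":{"type":"number"}},"required":["deltas"]}

```bash
mkdir -p pics; cat > h.py <<'E'
from bench import arm
import numpy as np, cv2
def snap(n,f):
    d=arm.snapshot(n); cv2.imwrite('pics/'+f,cv2.cvtColor(d['color'],cv2.COLOR_RGB2BGR)); return d
E
python3 - <<'E'
from h import *
print(arm.sense())
for n in ["scene","top","wrist"]:
    d=snap(n,n+'1.png'); print({k:(np.round(v,4).tolist() if not isinstance(v,str) else v) for k,v in d.items() if k!='color'})
E
```

```text
{'time': 0.0, 'joints': array([ 1.17147326e+00,  4.94198303e-01,  1.34612504e+00, -8.65690456e-06,
        1.30249494e+00, -9.55036636e-02]), 'joint_velocities': array([-0.00027667,  0.00257305, -0.0010473 , -0.0012772 ,  0.00150606,
       -0.00225782]), 'effort': array([ 5.77002138e-04, -8.78841877e+01, -3.81857443e+01,  7.08906655e-02,
        5.32852218e-02, -1.12854059e-04]), 'eef_pos': array([0.18683411, 0.59602624, 0.21333093]), 'ee_rot': array([-3.14037181e+00, -1.08568200e-04,  2.83777548e+00]), 'contact_force': array([1.2472495 , 0.27258275, 0.46579479]), 'torque': array([ 0.00893051,  0.02356751, -0.03765262]), 'finger_gap': 0.09118229488960354}
{'vfov': 48.8105, 'cx': 276.2093, 'cy': 207.0571, 'eye': [-0.047, 0.4941, 0.5658], 'rotation': [0.955, 0.0204, -2.2949]}
{'vfov': 47.2429, 'cx': 280.1388, 'cy': 210.5649, 'eye': [0.3419, 0.0255, 1.0686], 'rotation': [0.1459, 0.0006, -1.5432]}
{'vfov': 60.2129, 'cx': 282.2273, 'cy': 212.1695, 'mount': [[-0.0008, 0.9717, 0.236, 0.065], [1.0, 0.0008, 0.0002, 0.0012], [0.0, 0.236, -0.9717, -0.1712], [0.0, 0.0, 0.0, 1.0]]}
```

View pics/scene1.png

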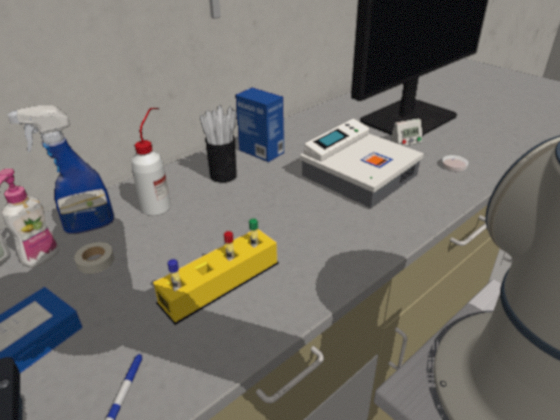

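View pics/top1.png

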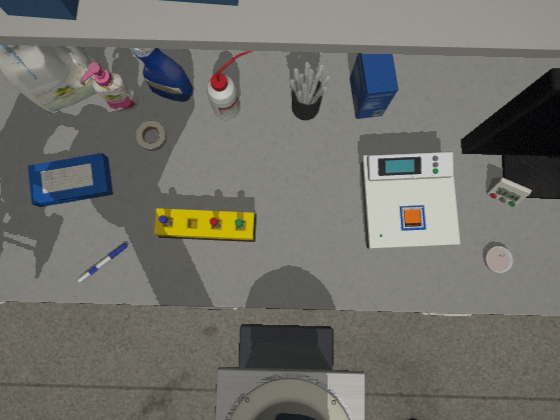

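View pics/wrist1.png

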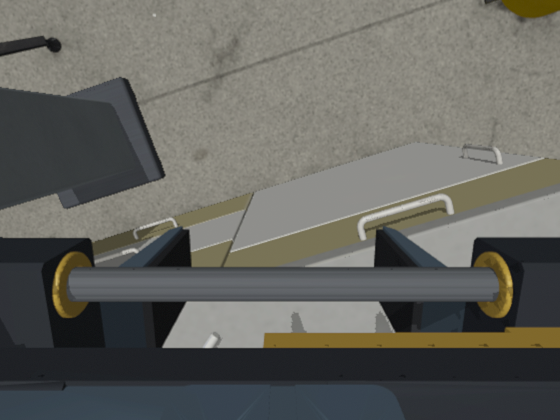

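The scene and top views show the red cap second from the right in the rack (top ~(215,222)), with blue at (163,219) and green at (239,224). The port is at (412,218). I'll zoom in to get accurate pixels.

```bash
python3 - <<'E'
import cv2, numpy as np
t=cv2.imread('pics/top1.png'); s=cv2.imread('pics/scene1.png')
a=cv2.resize(t[195:255,145:265],None,fx=6,fy=6,interpolation=cv2.INTER_CUBIC)
cv2.imwrite('pics/za.png',a)
cv2.imwrite('pics/zb.png',cv2.resize(t[145:255,355:465],None,fx=5,fy=5,interpolation=cv2.INTER_CUBIC))
cv2.imwrite('pics/zc.png',cv2.resize(s[210:320,145:290],None,fx=5,fy=5,interpolation=cv2.INTER_CUBIC))
cv2.imwrite('pics/zd.png',cv2.resize(s[110:210,295:430],None,fx=5.5,fy=5.5,interpolation=cv2.INTER_CUBIC))
E
```

```text
(no output)
```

View pics/za.png

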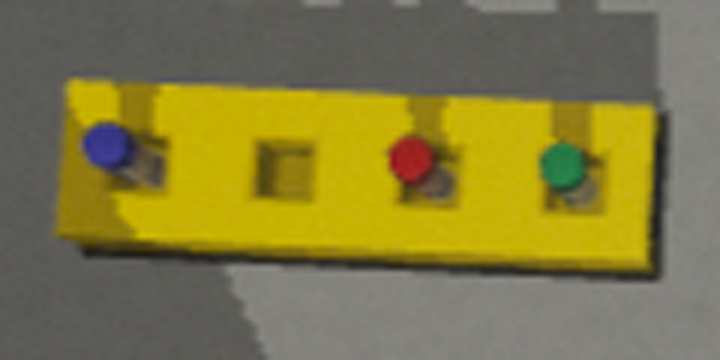

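View pics/zb.png

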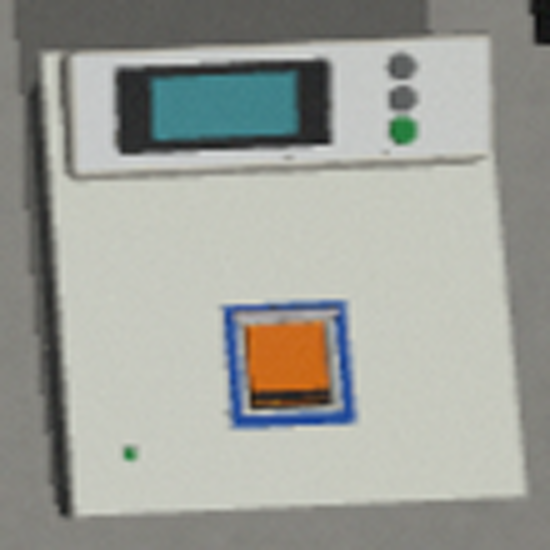

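View pics/zc.png

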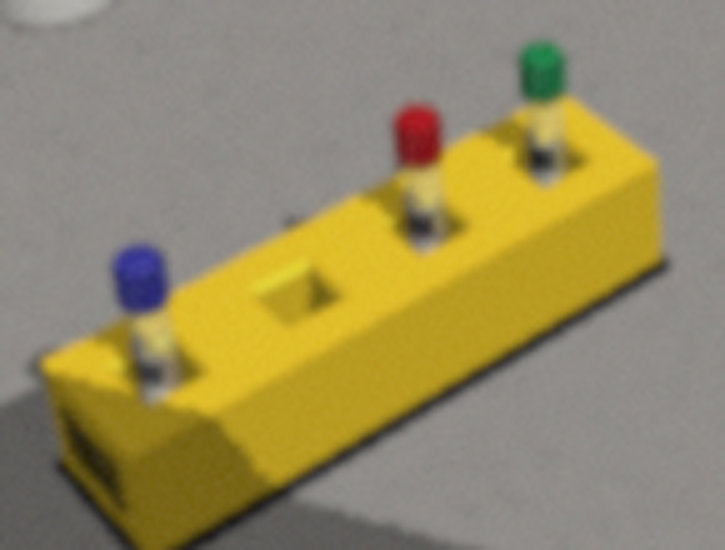

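View pics/zd.png

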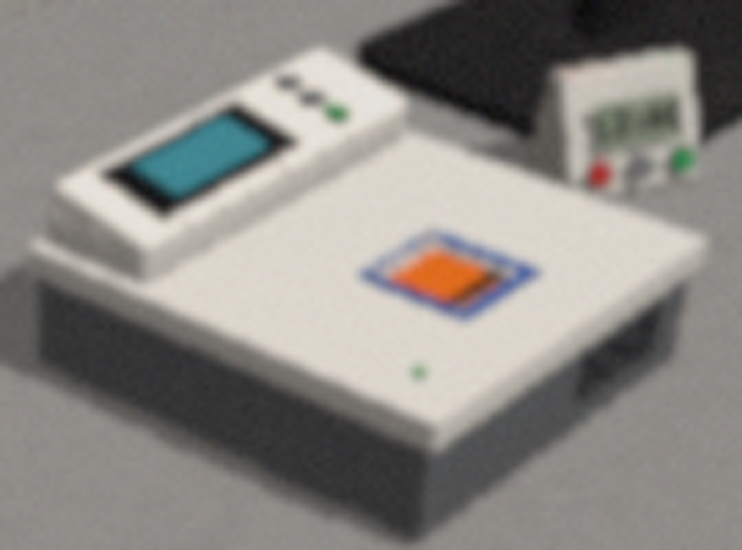

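```bash
cat >> h.py <<'E'
from scipy.spatial.transform import Rotation as Rn
from scipy.optimize import least_squares
CAM={}
CAM['scene']=dict(vfov=48.8105,cx=276.2093,cy=207.0571,eye=[-.047,.4941,.5658],rot=[.955,.0204,-2.2949])
CAM['top']=dict(vfov=47.2429,cx=280.1388,cy=210.5649,eye=[.3419,.0255,1.0686],rot=[.1459,.0006,-1.5432])
def proj(c,P):
    c=CAM[c]; R=Rn.from_euler('xyz',c['rot']).as_matrix()
    p=(np.asarray(P)-c['eye'])@R; f=210/np.tan(np.radians(c['vfov']/2))
    return np.stack([c['cx']+f*p[:,0]/-p[:,2], c['cy']+f*p[:,1]/p[:,2]],1)
def ray(c,uv,z):
    c=CAM[c]; R=Rn.from_euler('xyz',c['rot']).as_matrix(); f=210/np.tan(np.radians(c['vfov']/2))
    uv=np.asarray(uv,float); d=np.stack([(uv[:,0]-c['cx'])/f,-(uv[:,1]-c['cy'])/f,-np.ones(len(uv))],1)@R.T
    e=np.array(c['eye']); return e+d*((z-e[2])/d[:,2])[:,None]
E
python3 - <<'E'
from h import *
np.set_printoptions(precision=4,suppress=True)
T=arm.snapshot
def z(p,s,o): return (np.array(p,float)+.5)/s-.5+np.array(o)
rt=z([(68,80),(657,104),(647,270),(58,237)],6,(145,195)); rs=z([(42,362),(570,97),(660,162),(133,455)],5,(145,210))
for n,m in(('top',rt),('scene',rs)):
    w=ray(n,m,.05); print(n,w[:,:2].tolist(), w.mean(0)); print([np.linalg.norm(w[i]-w[(i+1)%4]).round(4) for i in range(4)], np.arctan2(*(w[1]-w[0])[1::-1]),np.arctan2(*(w[2]-w[3])[1::-1]))
for n,m in(('top',z([(107,145),(411,160),(563,165)],6,(145,195))),('scene',z([(138,257),(417,116),(541,53)],5,(145,210)))): print('caps',n,ray(n,m,.097))
pt=z([(222,307),(347,300),(356,423),(233,428)],5,(355,145)); ps=z([(433,232),(542,270),(467,318),(360,272)],5.5,(295,110))
for n,m in(('top',pt),('scene',ps)):
    w=ray(n,m,.062); print('port',n,w[:,:2].tolist(), w.mean(0)); print([np.linalg.norm(w[i]-w[(i+1)%4]).round(4) for i in range(4)], [np.arctan2(*(w[(i+1)%4]-w[i])[1::-1]) for i in range(4)])
w=ray('top',z([(70,515),(525,493)],5,(355,145)),.062);print('front deck',w)
w=ray('scene',z([(30,245),(432,440),(708,240)],5.5,(295,110)),.062);print('deck',w)
E
```

```text
top [[0.4899130996959402, 0.296896707843306], [0.4870403527768206, 0.08598235279249694], [0.4275725687009329, 0.08741558819751635], [0.43354041746034866, 0.29677034259139856]] [0.4595 0.1918 0.05  ]
[np.float64(0.2109), np.float64(0.0595), np.float64(0.2094), np.float64(0.0564)] -1.5844159274660599 -1.5992945240226872
scene [[0.4857427497928673, 0.29736374071003935], [0.4764301055463382, 0.08782980490383335], [0.4266596469776337, 0.08835595934887047], [0.43142682599464904, 0.29683538181948765]] [0.4551 0.1926 0.05  ]
[np.float64(0.2097), np.float64(0.0498), np.float64(0.2085), np.float64(0.0543)] -1.6152116605348839 -1.5936587673374671
caps top [[0.4611 0.2697 0.097 ]
 [0.4588 0.1661 0.097 ]
 [0.4585 0.1144 0.097 ]]
caps scene [[0.4576 0.2712 0.097 ]
 [0.4551 0.1679 0.097 ]
 [0.454  0.1166 0.097 ]]
port top [[0.5064610210509755, -0.22160756060133882], [0.5109289670103224, -0.27466205371799624], [0.4585205562421046, -0.2776151333033709], [0.45497661774513853, -0.22580593161786802]] [ 0.4827 -0.2499  0.062 ]
[np.float64(0.0532), np.float64(0.0525), np.float64(0.0519), np.float64(0.0517)] [np.float64(-1.486780287347258), np.float64(-3.085304738979183), np.float64(1.6390935870355314), np.float64(0.08136642473160399)]
port scene [[0.5050897180014045, -0.2718635280626933], [0.4554902839854726, -0.2782653449595094], [0.45235539282007753, -0.22692548627734443], [0.5040297227121834, -0.22488980239511247]] [ 0.4792 -0.2505  0.062 ]
[np.float64(0.05), np.float64(0.0514), np.float64(0.0517), np.float64(0.047)] [np.float64(-3.013231946296299), np.float64(1.6317821529832948), np.float64(0.0393741300400899), np.float64(-1.5482344497315725)]
front deck [[ 0.4165 -0.1572  0.062 ]
 [ 0.4309 -0.348   0.062 ]]
deck [[ 0.6107 -0.1452  0.062 ]
 [ 0.407  -0.1494  0.062 ]
 [ 0.4246 -0.3465  0.062 ]]
```

carry_out(
  deltas=[
    {"az": 0.117, "grip": 0},
    {"az": 0.117},
    {"az": 0.117},
    {"az": 0.117},
    {"az": 0.117},
    {"az": 0.117},
    {"az": 0.117},
    {"az": 0.117},
    {"az": 0.117},
    {"az": 0.117},
    {"az": 0.117},
  ],
)

```text
validation failed for argument at $.de...
```

carry_out(
  deltas=[
    {"tx": -2.36, "ty": 1.55},
    {"tx": -2.36, "ty": 1.55},
    {"tx": -2.36, "ty": 1.55},
    {"tx": -2.36, "ty": 1.55},
    {"tx": -2.36, "ty": 1.55},
    {"tx": -2.36, "ty": 1.55},
    {"tx": -2.36, "ty": 1.55},
    {"tx": -2.36, "ty": 1.55},
    {"tx": -2.36, "ty": 1.55},
    {"tx": -2.36, "ty": 1.55},
    {"tx": -2.36, "ty": 1.55},
    {"tx": -2.36, "ty": 1.55},
    {"tx": -2.36, "ty": 1.55},
    {"tx": -2.36, "ty": 1.55},
    {"tx": -2.36, "ty": 1.55},
    {"tx": -2.36, "ty": 1.55},
    {"tx": -2.36, "ty": 1.55},
    {"tx": -2.36, "ty": 1.55},
    {},
    {},
  ],
)

```text
validation failed for argument at $.de...
```

```bash
python3 - <<'E'
from h import *
s=arm.sense(); print(s['time'],s['eef_pos'],s['ee_rot'],s['joints'])
snap('wrist','w2.png')
E
```

```text
0.15 [0.18686197 0.59610655 0.2134758 ] [-3.14064606e+00 -8.75173827e-05  2.83775855e+00] [ 1.17147924e+00  4.94050744e-01  1.34596828e+00 -3.24365855e-06
  1.30252425e+00 -9.54821710e-02]
```

View pics/w2.png

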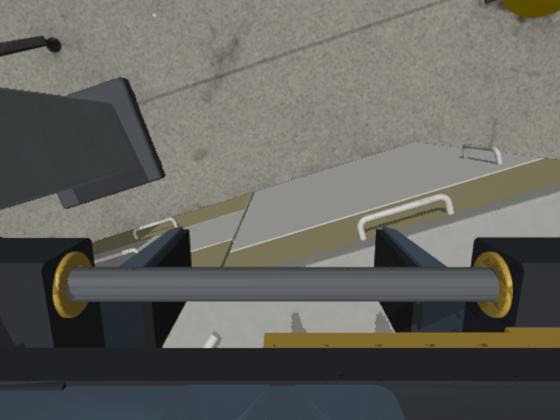

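The call was refused. All seven fields may be required in every row, so I'll fill them in.

carry_out(
  deltas=[
    {"tx": 0, "ty": 0, "tz": 0, "ax": 0, "ay": 0, "az": 0.117, "grip": 0},
    {"tx": 0, "ty": 0, "tz": 0, "ax": 0, "ay": 0, "az": 0.117, "grip": 0},
    {"tx": 0, "ty": 0, "tz": 0, "ax": 0, "ay": 0, "az": 0.117, "grip": 0},
    {"tx": 0, "ty": 0, "tz": 0, "ax": 0, "ay": 0, "az": 0.117, "grip": 0},
    {"tx": 0, "ty": 0, "tz": 0, "ax": 0, "ay": 0, "az": 0.117, "grip": 0},
    {"tx": 0, "ty": 0, "tz": 0, "ax": 0, "ay": 0, "az": 0.117, "grip": 0},
    {"tx": 0, "ty": 0, "tz": 0, "ax": 0, "ay": 0, "az": 0.117, "grip": 0},
    {"tx": 0, "ty": 0, "tz": 0, "ax": 0, "ay": 0, "az": 0.117, "grip": 0},
    {"tx": 0, "ty": 0, "tz": 0, "ax": 0, "ay": 0, "az": 0.117, "grip": 0},
    {"tx": 0, "ty": 0, "tz": 0, "ax": 0, "ay": 0, "az": 0.117, "grip": 0},
    {"tx": 0, "ty": 0, "tz": 0, "ax": 0, "ay": 0, "az": 0.117, "grip": 0},
  ],
)

```text
time: 1.12
eef_pos: [0.1869, 0.5963, 0.2137]
ee_rot: [-3.141, 0.0, 1.545]
contact_force: [-0.6, -0.1, 0.5]
finger_gap: 0.0916
```

carry_out(
  deltas=[
    {"tx": -2.36, "ty": 1.55, "tz": 0, "ax": 0, "ay": 0, "az": 0, "grip": 0},
    {"tx": -2.36, "ty": 1.55, "tz": 0, "ax": 0, "ay": 0, "az": 0, "grip": 0},
    {"tx": -2.36, "ty": 1.55, "tz": 0, "ax": 0, "ay": 0, "az": 0, "grip": 0},
    {"tx": -2.36, "ty": 1.55, "tz": 0, "ax": 0, "ay": 0, "az": 0, "grip": 0},
    {"tx": -2.36, "ty": 1.55, "tz": 0, "ax": 0, "ay": 0, "az": 0, "grip": 0},
    {"tx": -2.36, "ty": 1.55, "tz": 0, "ax": 0, "ay": 0, "az": 0, "grip": 0},
    {"tx": -2.36, "ty": 1.55, "tz": 0, "ax": 0, "ay": 0, "az": 0, "grip": 0},
    {"tx": -2.36, "ty": 1.55, "tz": 0, "ax": 0, "ay": 0, "az": 0, "grip": 0},
    {"tx": -2.36, "ty": 1.55, "tz": 0, "ax": 0, "ay": 0, "az": 0, "grip": 0},
    {"tx": -2.36, "ty": 1.55, "tz": 0, "ax": 0, "ay": 0, "az": 0, "grip": 0},
    {"tx": -2.36, "ty": 1.55, "tz": 0, "ax": 0, "ay": 0, "az": 0, "grip": 0},
    {"tx": -2.36, "ty": 1.55, "tz": 0, "ax": 0, "ay": 0, "az": 0, "grip": 0},
    {"tx": -2.36, "ty": 1.55, "tz": 0, "ax": 0, "ay": 0, "az": 0, "grip": 0},
    {"tx": -2.36, "ty": 1.55, "tz": 0, "ax": 0, "ay": 0, "az": 0, "grip": 0},
    {"tx": -2.36, "ty": 1.55, "tz": 0, "ax": 0, "ay": 0, "az": 0, "grip": 0},
    {"tx": -2.36, "ty": 1.55, "tz": 0, "ax": 0, "ay": 0, "az": 0, "grip": 0},
    {"tx": -2.36, "ty": 1.55, "tz": 0, "ax": 0, "ay": 0, "az": 0, "grip": 0},
    {"tx": -2.36, "ty": 1.55, "tz": 0, "ax": 0, "ay": 0, "az": 0, "grip": 0},
    {"tx": 0, "ty": 0, "tz": 0, "ax": 0, "ay": 0, "az": 0, "grip": 0},
    {"tx": 0, "ty": 0, "tz": 0, "ax": 0, "ay": 0, "az": 0, "grip": 0},
  ],
)

```text
time: 2.78
eef_pos: [0.4579, 0.1651, 0.2138]
ee_rot: [-3.141, 0.0, 1.548]
contact_force: [-0.6, -0.1, -0.1]
finger_gap: 0.091
```

```bash
python3 - <<'E'
from h import *
s=arm.sense(); print(s['time'],s['eef_pos'],s['ee_rot'],s['joints'])
snap('wrist','w2.png')
E
```

```text
2.7833 [0.45788427 0.16511062 0.21380459] [-3.14142144e+00  1.24259721e-05  1.54834055e+00] [2.23305892e-01 3.00431838e-01 1.67660037e+00 3.22220299e-05
 1.16472954e+00 2.45748938e-01]
```

View pics/w2.png

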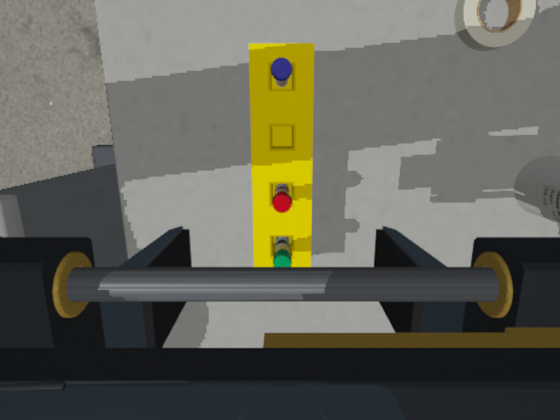

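The wrist view has the rack straight down the image, with the red cap at (282,202), blue at (282,69) and green at (282,262). I'll turn those into positions.

```bash
cat >> h.py <<'E'
M=np.array([[-0.0008,0.9717,0.236,0.065],[1,0.0008,0.0002,0.0012],[0,0.236,-0.9717,-0.1712],[0,0,0,1]])
def wray(pos,rpy,uv,z):
    R=Rn.from_euler('xyz',rpy).as_matrix(); f=210/np.tan(np.radians(60.2129/2)); uv=np.asarray(uv,float)
    d=np.stack([(uv[:,0]-282.2273)/f,-(uv[:,1]-212.1695)/f,-np.ones(len(uv))],1)@M[:3,:3].T@R.T
    e=np.array(pos)+R@M[:3,3]; return e+d*((z-e[2])/d[:,2])[:,None]
E
python3 - <<'E'
from h import *
np.set_printoptions(precision=4,suppress=True)
im=cv2.imread('pics/w2.png'); h=cv2.cvtColor(im,cv2.COLOR_BGR2HSV)
P=[0.45788,0.16511,0.2138];r=[-3.1414,0,1.5483]
c=[]
for n,lo,hi in(('blue',(110,150,40),(130,255,255)),('red',(172,150,40),(180,255,255)),('green',(60,150,40),(90,255,255))):
    m=cv2.inRange(h,lo,hi)
    if n=='red': m|=cv2.inRange(h,(0,150,40),(6,255,255))
    k,l,st,ce=cv2.connectedComponentsWithStats(m)
    i=1+np.argmax(st[1:,4]); print(n,st[i],ce[i]); c.append(ce[i])
print(wray(P,r,c,.095))
print(wray(P,r,[(250,44),(313,44),(311,265),(254,265)],.05))
cv2.imwrite('pics/w2z.png',cv2.resize(im[30:280,230:340],None,fx=2.4,fy=2.4))
E
```

```text
blue [272  59  19  21 289] [281.2699  68.8858]
red [273 192  18  20 285] [281.414  201.5228]
green [274 250  17  17 235] [281.5702 258.9957]
[[0.4607 0.2705 0.095 ]
 [0.4584 0.1686 0.095 ]
 [0.4574 0.1187 0.095 ]]
[[0.4345 0.2974 0.05  ]
 [0.4884 0.2961 0.05  ]
 [0.4857 0.0944 0.05  ]
 [0.4295 0.0957 0.05  ]]
```

View pics/w2z.png

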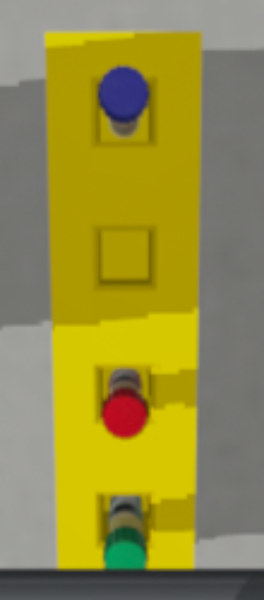

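carry_out(
  deltas=[
    {"tx": 0.2, "ty": 0, "tz": 0.7, "ax": 0, "ay": 0, "az": 0, "grip": 0},
    {"tx": 0, "ty": 0, "tz": 1.5, "ax": 0, "ay": 0, "az": 0, "grip": 0},
    {"tx": 0, "ty": 0, "tz": 1.5, "ax": 0, "ay": 0, "az": 0, "grip": 0},
    {"tx": 0, "ty": 0, "tz": 1.5, "ax": 0, "ay": 0, "az": 0, "grip": 0},
    {"tx": 0, "ty": 0, "tz": 1.5, "ax": 0, "ay": 0, "az": 0, "grip": 0},
    {"tx": 0, "ty": 0, "tz": 1.5, "ax": 0, "ay": 0, "az": 0, "grip": 0},
    {"tx": 0, "ty": 0, "tz": 1.5, "ax": 0, "ay": 0, "az": 0, "grip": 0},
    {"tx": 0, "ty": 0, "tz": 1.5, "ax": 0, "ay": 0, "az": 0, "grip": 0},
    {"tx": 0, "ty": 0, "tz": 1.5, "ax": 0, "ay": 0, "az": 0, "grip": 0},
    {"tx": 0, "ty": 0, "tz": 1.0, "ax": 0, "ay": 0, "az": 0, "grip": 0},
    {"tx": 0, "ty": 0, "tz": 1.0, "ax": 0, "ay": 0, "az": 0, "grip": 0},
    {"tx": 0, "ty": 0, "tz": 0, "ax": 0, "ay": 0, "az": 0, "grip": 0},
    {"tx": 0, "ty": 0, "tz": 0, "ax": 0, "ay": 0, "az": 0, "grip": 0},
  ],
)

```text
time: 3.92
eef_pos: [0.4566, 0.1688, 0.0665]
ee_rot: [-3.14, 0.0, 1.552]
contact_force: [-0.6, 1.3, -0.8]
finger_gap: 0.091
```

```bash
python3 - <<'E'
from h import *
s=arm.sense(); print(s['time'],s['eef_pos'],s['ee_rot'],s['contact_force'])
im=snap('wrist','w3.png')
d=snap('scene','s3.png')
i=cv2.imread('pics/s3.png');cv2.imwrite('pics/s3z.png',cv2.resize(i[150:330,120:330],None,fx=3,fy=3))
E
```

```text
3.9167 [0.45658858 0.16881482 0.06651663] [-3.14025915e+00  2.58144840e-04  1.55204389e+00] [-0.58021305  1.31578894 -0.82488108]
```

View pics/w3.png

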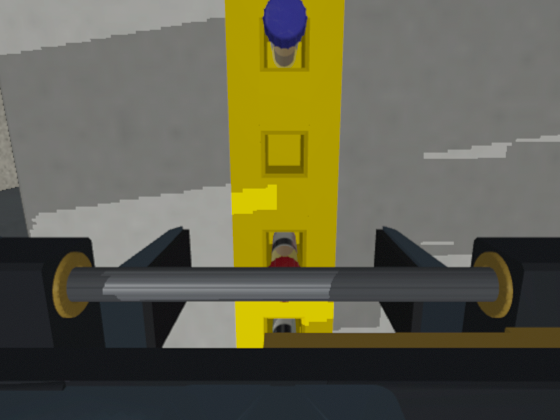

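View pics/s3z.png

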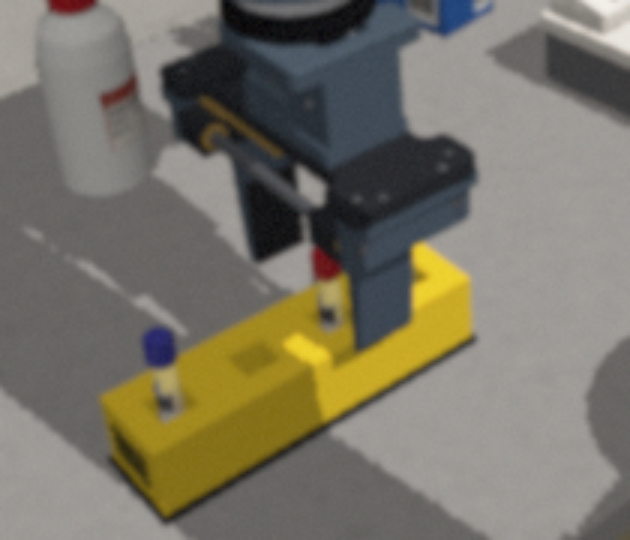

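carry_out(
  deltas=[
    {"tx": -0.1, "ty": 0, "tz": 0, "ax": 0, "ay": 0, "az": 0, "grip": 1},
    {"tx": 0, "ty": 0, "tz": 0, "ax": 0, "ay": 0, "az": 0, "grip": 1},
    {"tx": 0, "ty": 0, "tz": 0, "ax": 0, "ay": 0, "az": 0, "grip": 1},
    {"tx": 0, "ty": 0, "tz": 0, "ax": 0, "ay": 0, "az": 0, "grip": 1},
    {"tx": 0, "ty": 0, "tz": 0, "ax": 0, "ay": 0, "az": 0, "grip": 1},
    {"tx": 0, "ty": 0, "tz": 0, "ax": 0, "ay": 0, "az": 0, "grip": 1},
    {"tx": 0, "ty": 0, "tz": 0, "ax": 0, "ay": 0, "az": 0, "grip": 1},
    {"tx": 0, "ty": 0, "tz": 0, "ax": 0, "ay": 0, "az": 0, "grip": 1},
    {"tx": 0, "ty": 0, "tz": 0, "ax": 0, "ay": 0, "az": 0, "grip": 1},
    {"tx": 0, "ty": 0, "tz": 0, "ax": 0, "ay": 0, "az": 0, "grip": 1},
    {"tx": 0, "ty": 0, "tz": 0, "ax": 0, "ay": 0, "az": 0, "grip": 1},
    {"tx": 0, "ty": 0, "tz": 0, "ax": 0, "ay": 0, "az": 0, "grip": 1},
  ],
  force=20,
)

```text
time: 5.02
eef_pos: [0.4574, 0.1671, 0.0669]
ee_rot: [-3.142, 0.0, 1.551]
contact_force: [0.2, -0.3, 0.5]
finger_gap: 0.0148
```

carry_out(
  deltas=[
    {"tx": 0, "ty": 0, "tz": -0.5, "ax": 0, "ay": 0, "az": 0, "grip": 1},
    {"tx": 0, "ty": 0, "tz": -1, "ax": 0, "ay": 0, "az": 0, "grip": 1},
    {"tx": 0, "ty": 0, "tz": -1, "ax": 0, "ay": 0, "az": 0, "grip": 1},
    {"tx": 0, "ty": 0, "tz": -1, "ax": 0, "ay": 0, "az": 0, "grip": 1},
    {"tx": 0, "ty": 0, "tz": -1, "ax": 0, "ay": 0, "az": 0, "grip": 1},
    {"tx": 0, "ty": 0, "tz": -1, "ax": 0, "ay": 0, "az": 0, "grip": 1},
    {"tx": 0, "ty": 0, "tz": -1, "ax": 0, "ay": 0, "az": 0, "grip": 1},
    {"tx": 0, "ty": 0, "tz": -1, "ax": 0, "ay": 0, "az": 0, "grip": 1},
    {"tx": 0, "ty": 0, "tz": -1.5, "ax": 0, "ay": 0, "az": 0, "grip": 1},
    {"tx": 0, "ty": 0, "tz": -1.5, "ax": 0, "ay": 0, "az": 0, "grip": 1},
    {"tx": 0, "ty": 0, "tz": -1, "ax": 0, "ay": 0, "az": 0, "grip": 1},
    {"tx": 0, "ty": 0, "tz": -0.5, "ax": 0, "ay": 0, "az": 0, "grip": 1},
    {"tx": 0, "ty": 0, "tz": 0, "ax": 0, "ay": 0, "az": 0, "grip": 1},
  ],
)

```text
time: 6.1
eef_pos: [0.4579, 0.1672, 0.188]
ee_rot: [3.14, -0.0, 1.551]
contact_force: [0.6, 0.1, 0.3]
finger_gap: 0.0145
```

```bash
python3 - <<'E'
from h import *
s=arm.sense(); print(s['time'],s['eef_pos'],s['ee_rot'],s['contact_force'],s['finger_gap'])
d=snap('scene','s4.png')
i=cv2.imread('pics/s4.png');cv2.imwrite('pics/s4z.png',cv2.resize(i[110:330,120:350],None,fx=2.7,fy=2.7))
E
```

```text
6.1 [0.45787118 0.1672115  0.18798358] [ 3.13983679e+00 -4.37852179e-04  1.55083712e+00] [0.55414349 0.12876453 0.27113258] 0.014491206800254827
```

View pics/s4z.png

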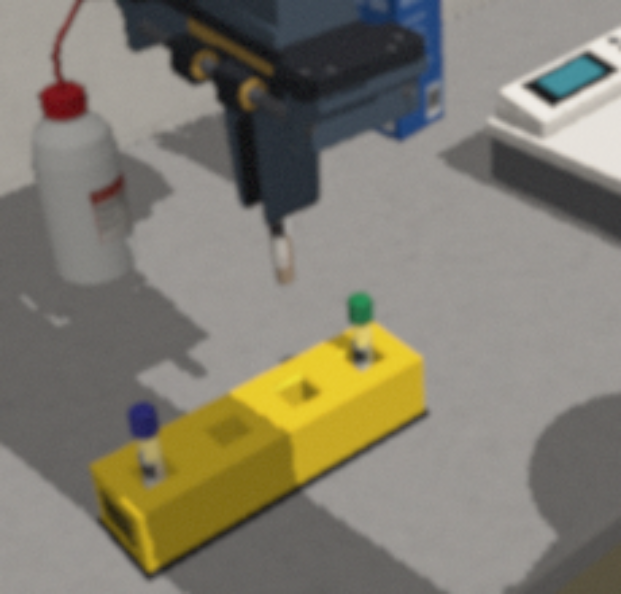

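carry_out(
  deltas=[
    {"tx": -1.2, "ty": 0.17, "tz": 0, "ax": 0, "ay": 0, "az": 0, "grip": 1},
    {"tx": -2.4, "ty": 0.17, "tz": 0, "ax": 0, "ay": 0, "az": 0, "grip": 1},
    {"tx": -2.4, "ty": 0.17, "tz": 0, "ax": 0, "ay": 0, "az": 0, "grip": 1},
    {"tx": -2.4, "ty": 0.17, "tz": 0, "ax": 0, "ay": 0, "az": 0, "grip": 1},
    {"tx": -2.4, "ty": 0.17, "tz": 0, "ax": 0, "ay": 0, "az": 0, "grip": 1},
    {"tx": -2.4, "ty": 0.17, "tz": 0, "ax": 0, "ay": 0, "az": 0, "grip": 1},
    {"tx": -2.4, "ty": 0.17, "tz": 0, "ax": 0, "ay": 0, "az": 0, "grip": 1},
    {"tx": -2.4, "ty": 0.17, "tz": 0, "ax": 0, "ay": 0, "az": 0, "grip": 1},
    {"tx": -2.4, "ty": 0.17, "tz": 0, "ax": 0, "ay": 0, "az": 0, "grip": 1},
    {"tx": -2.4, "ty": 0.17, "tz": 0, "ax": 0, "ay": 0, "az": 0, "grip": 1},
    {"tx": -2.4, "ty": 0.17, "tz": 0, "ax": 0, "ay": 0, "az": 0, "grip": 1},
    {"tx": -2.4, "ty": 0.17, "tz": 0, "ax": 0, "ay": 0, "az": 0, "grip": 1},
    {"tx": -2.4, "ty": 0.17, "tz": 0, "ax": 0, "ay": 0, "az": 0, "grip": 1},
    {"tx": -2.4, "ty": 0.17, "tz": 0, "ax": 0, "ay": 0, "az": 0, "grip": 1},
    {"tx": -2.4, "ty": 0.17, "tz": 0, "ax": 0, "ay": 0, "az": 0, "grip": 1},
    {"tx": -2.4, "ty": 0.17, "tz": 0, "ax": 0, "ay": 0, "az": 0, "grip": 1},
    {"tx": -2.4, "ty": 0.17, "tz": 0, "ax": 0, "ay": 0, "az": 0, "grip": 1},
    {"tx": -1.2, "ty": 0, "tz": 0, "ax": 0, "ay": 0, "az": -0.095, "grip": 1},
    {"tx": 0, "ty": 0, "tz": 0, "ax": 0, "ay": 0, "az": 0, "grip": 1},
    {"tx": 0, "ty": 0, "tz": 0, "ax": 0, "ay": 0, "az": 0, "grip": 1},
  ],
)

```text
time: 7.82
eef_pos: [0.4777, -0.2414, 0.186]
ee_rot: [-3.14, -0.001, 1.643]
contact_force: [-0.1, 0.3, -0.1]
finger_gap: 0.015
```

```bash
python3 - <<'E'
from h import *
s=arm.sense(); print(s['time'],s['eef_pos'],s['ee_rot'],s['contact_force'],s['finger_gap'])
snap('wrist','w5.png');d=snap('scene','s5.png');snap('top','t5.png')
i=cv2.imread('pics/s5.png');cv2.imwrite('pics/s5z.png',cv2.resize(i[60:220,290:440],None,fx=3.6,fy=3.6))
E
```

```text
7.8167 [ 0.47765198 -0.24135716  0.18603639] [-3.14044258e+00 -1.07384215e-03  1.64300247e+00] [-0.0500355   0.29912682 -0.09519901] 0.014993035904672432
```

View pics/w5.png

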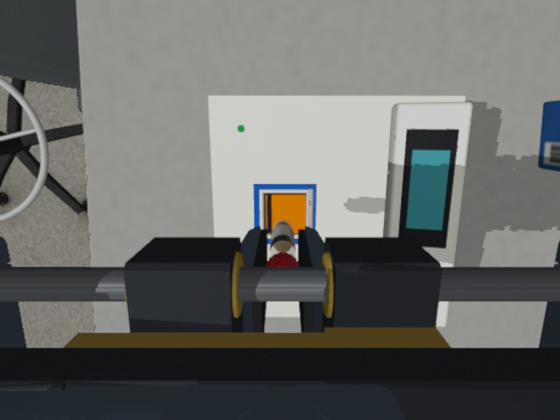

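View pics/s5z.png

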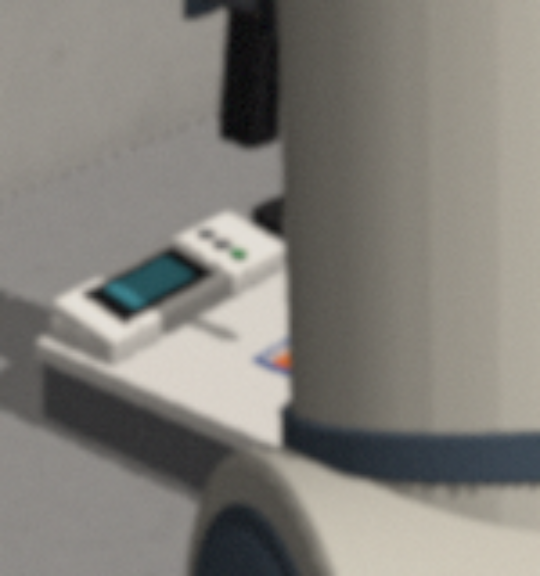

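View pics/t5.png

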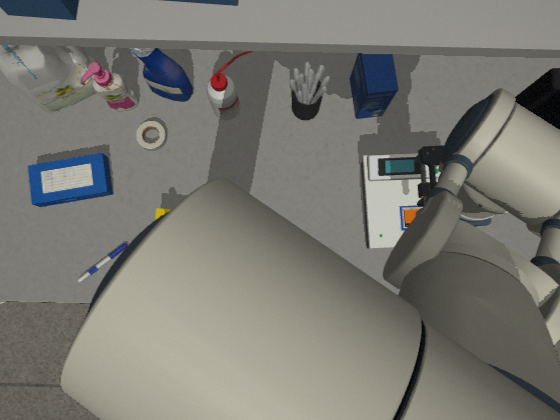

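```bash
python3 - <<'E'
from h import *
i=cv2.imread('pics/w5.png');cv2.imwrite('pics/w5z.png',cv2.resize(i[170:290,220:350],None,fx=5,fy=5,interpolation=cv2.INTER_CUBIC))
E
```

```text
(no output)
```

View pics/w5z.png

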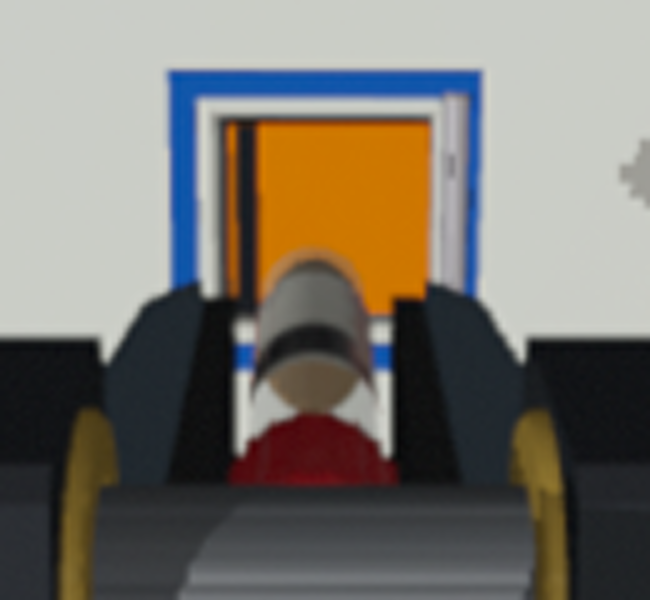

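```bash
python3 - <<'E'
from h import *
np.set_printoptions(precision=4,suppress=True)
P=[0.47765,-0.24136,.18604]; r=[-3.14044,-.00107,1.6430]
q=lambda L:[( (u+.5)/5-.5+220,(v+.5)/5-.5+170) for u,v in L]
w=wray(P,r,q([(168,70),(482,70),(477,370),(178,370)]),.062);print(w,w.mean(0),w[1]-w[0])
w=wray(P,r,q([(218,115),(436,115),(436,320),(218,320)]),.062);print('well',w,w.mean(0))
print('tube foot',wray(P,r,q([(313,300)]),.127))
E
```

```text
[[ 0.4536 -0.2254  0.062 ]
 [ 0.5051 -0.2217  0.062 ]
 [ 0.5091 -0.2735  0.062 ]
 [ 0.458  -0.2771  0.062 ]] [ 0.4814 -0.2494  0.062 ] [0.0516 0.0037 0.    ]
well [[ 0.4622 -0.2323  0.062 ]
 [ 0.4982 -0.2298  0.062 ]
 [ 0.5013 -0.2651  0.062 ]
 [ 0.4643 -0.2677  0.062 ]] [ 0.4815 -0.2487  0.062 ]
tube foot [[ 0.4789 -0.244   0.127 ]]
```

carry_out(
  deltas=[
    {"tx": -0.77, "ty": 0.15, "tz": 0, "ax": 0, "ay": 0, "az": 0, "grip": 1},
    {"tx": 0, "ty": 0, "tz": 1, "ax": 0, "ay": 0, "az": 0, "grip": 1},
    {"tx": 0, "ty": 0, "tz": 1, "ax": 0, "ay": 0, "az": 0, "grip": 1},
    {"tx": 0, "ty": 0, "tz": 1, "ax": 0, "ay": 0, "az": 0, "grip": 1},
    {"tx": 0, "ty": 0, "tz": 1, "ax": 0, "ay": 0, "az": 0, "grip": 1},
    {"tx": 0, "ty": 0, "tz": 1, "ax": 0, "ay": 0, "az": 0, "grip": 1},
    {"tx": 0, "ty": 0, "tz": 0, "ax": 0, "ay": 0, "az": 0, "grip": 1},
    {"tx": 0, "ty": 0, "tz": 0, "ax": 0, "ay": 0, "az": 0, "grip": 1},
  ],
)

```text
time: 8.63
eef_pos: [0.4799, -0.2487, 0.1361]
ee_rot: [-3.14, -0.001, 1.646]
contact_force: [0.4, -0.8, -0.0]
finger_gap: 0.0149
```

```bash
python3 - <<'E'
from h import *
s=arm.sense(); print(s['time'],s['eef_pos'],s['ee_rot'],s['contact_force'],s['finger_gap'])
snap('wrist','w6.png')
i=cv2.imread('pics/w6.png');cv2.imwrite('pics/w6z.png',cv2.resize(i[170:290,200:370],None,fx=4.5,fy=4.5,interpolation=cv2.INTER_CUBIC))
E
```

```text
8.6333 [ 0.47986939 -0.24867468  0.13613681] [-3.14033433e+00 -1.01941870e-03  1.64578144e+00] [ 0.39222466 -0.82196092 -0.01581442] 0.014891874490029482
```

View pics/w6z.png

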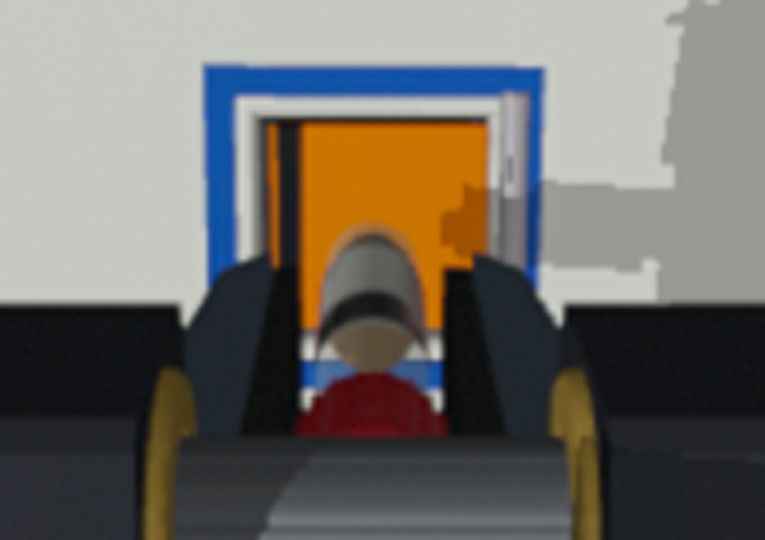

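The foot sits just above the flap and is centred in the port: well edges at zoom columns 257–490, tube at 370. I'll push down.

carry_out(
  deltas=[
    {"tx": 0, "ty": 0, "tz": 0.45, "ax": 0, "ay": 0, "az": 0, "grip": 1},
    {"tx": 0, "ty": 0, "tz": 0.45, "ax": 0, "ay": 0, "az": 0, "grip": 1},
    {"tx": 0, "ty": 0, "tz": 0.45, "ax": 0, "ay": 0, "az": 0, "grip": 1},
    {"tx": 0, "ty": 0, "tz": 0.45, "ax": 0, "ay": 0, "az": 0, "grip": 1},
    {"tx": 0, "ty": 0, "tz": 0.45, "ax": 0, "ay": 0, "az": 0, "grip": 1},
    {"tx": 0, "ty": 0, "tz": 0.45, "ax": 0, "ay": 0, "az": 0, "grip": 1},
    {"tx": 0, "ty": 0, "tz": 0.45, "ax": 0, "ay": 0, "az": 0, "grip": 1},
    {"tx": 0, "ty": 0, "tz": 0.45, "ax": 0, "ay": 0, "az": 0, "grip": 1},
    {"tx": 0, "ty": 0, "tz": 0.45, "ax": 0, "ay": 0, "az": 0, "grip": 1},
    {"tx": 0, "ty": 0, "tz": 0.45, "ax": 0, "ay": 0, "az": 0, "grip": 1},
    {"tx": 0, "ty": 0, "tz": 0.45, "ax": 0, "ay": 0, "az": 0, "grip": 1},
    {"tx": 0, "ty": 0, "tz": 0.45, "ax": 0, "ay": 0, "az": 0, "grip": 1},
    {"tx": 0, "ty": 0, "tz": 0, "ax": 0, "ay": 0, "az": 0, "grip": 1},
  ],
)

```text
time: 9.77
eef_pos: [0.4799, -0.2487, 0.082]
ee_rot: [-3.141, -0.001, 1.646]
contact_force: [0.7, 0.5, -0.9]
finger_gap: 0.0152
```

```bash
python3 - <<'E'
from h import *
s=arm.sense(); print(s['time'],s['eef_pos'],s['ee_rot'],s['contact_force'],s['finger_gap'])
snap('wrist','w7.png')
i=cv2.imread('pics/w7.png');cv2.imwrite('pics/w7z.png',cv2.resize(i[170:290,200:370],None,fx=4.5,fy=4.5,interpolation=cv2.INTER_CUBIC))
E
```

```text
9.7667 [ 0.47985249 -0.24872685  0.08198865] [-3.14061274e+00 -7.51626149e-04  1.64579717e+00] [ 0.71622585  0.5332744  -0.94268165] 0.015218047219520098
```

View pics/w7z.png

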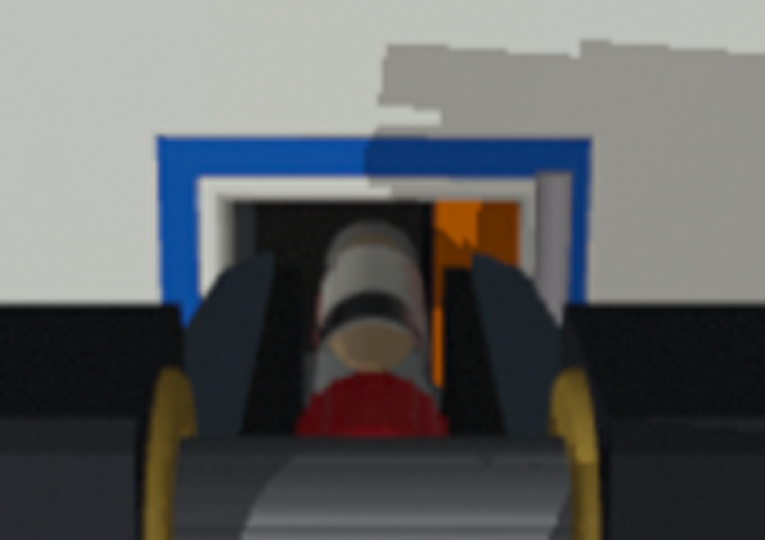

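The flap is open behind the tube (orange edge at zoom ~435,290), and the foot is roughly 9 mm above the floor. I'll go down gently until it makes contact.

carry_out(
  deltas=[
    {"tx": 0, "ty": 0, "tz": 0.3, "ax": 0, "ay": 0, "az": 0, "grip": 1},
    {"tx": 0, "ty": 0, "tz": 0.3, "ax": 0, "ay": 0, "az": 0, "grip": 1},
    {"tx": 0, "ty": 0, "tz": 0.1, "ax": 0, "ay": 0, "az": 0, "grip": 1},
    {"tx": 0, "ty": 0, "tz": 0, "ax": 0, "ay": 0, "az": 0, "grip": 1},
    {"tx": 0, "ty": 0, "tz": 0, "ax": 0, "ay": 0, "az": 0, "grip": 1},
  ],
)

```text
time: 10.23
eef_pos: [0.4802, -0.249, 0.0759]
ee_rot: [-3.142, -0.0, 1.646]
contact_force: [0.1, -0.1, -1.0]
finger_gap: 0.0149
```

carry_out(
  deltas=[
    {"tx": 0, "ty": 0, "tz": 0.1, "ax": 0, "ay": 0, "az": 0, "grip": 1},
    {"tx": 0, "ty": 0, "tz": 0.1, "ax": 0, "ay": 0, "az": 0, "grip": 1},
    {"tx": 0, "ty": 0, "tz": 0, "ax": 0, "ay": 0, "az": 0, "grip": 1},
    {"tx": 0, "ty": 0, "tz": 0, "ax": 0, "ay": 0, "az": 0, "grip": 1},
  ],
)

```text
time: 10.57
eef_pos: [0.4802, -0.249, 0.0739]
ee_rot: [3.142, 0.0, 1.646]
contact_force: [0.2, -0.9, 0.3]
finger_gap: 0.0153
```

carry_out(
  deltas=[
    {"tx": 0, "ty": 0, "tz": 0.1, "ax": 0, "ay": 0, "az": 0, "grip": 1},
    {"tx": 0, "ty": 0, "tz": 0, "ax": 0, "ay": 0, "az": 0, "grip": 1},
    {"tx": 0, "ty": 0, "tz": 0, "ax": 0, "ay": 0, "az": 0, "grip": 1},
  ],
)

```text
time: 10.82
eef_pos: [0.4802, -0.249, 0.0729]
ee_rot: [-3.142, 0.0, 1.646]
contact_force: [-0.0, -0.8, -0.7]
finger_gap: 0.0147
```

carry_out(
  deltas=[
    {"tx": 0, "ty": 0, "tz": 0.1, "ax": 0, "ay": 0, "az": 0, "grip": 1},
    {"tx": 0, "ty": 0, "tz": 0, "ax": 0, "ay": 0, "az": 0, "grip": 1},
    {"tx": 0, "ty": 0, "tz": 0, "ax": 0, "ay": 0, "az": 0, "grip": 1},
  ],
)

```text
time: 11.07
eef_pos: [0.4805, -0.2492, 0.0727]
ee_rot: [3.141, 0.001, 1.646]
contact_force: [-2.9, 0.5, 15.7]
finger_gap: 0.015
```

The floor was met at the expected height (TCP 0.0727, 15.7 N upward). I'll relieve the pressure slightly and then let go.

carry_out(
  deltas=[
    {"tx": 0, "ty": 0, "tz": -0.07, "ax": 0, "ay": 0, "az": 0, "grip": 1},
    {"tx": 0, "ty": 0, "tz": 0, "ax": 0, "ay": 0, "az": 0, "grip": 1},
    {"tx": 0, "ty": 0, "tz": 0, "ax": 0, "ay": 0, "az": 0, "grip": 1},
  ],
)

```text
time: 11.32
eef_pos: [0.4804, -0.249, 0.0728]
ee_rot: [3.141, 0.0, 1.646]
contact_force: [-0.7, -0.4, 6.2]
finger_gap: 0.015
```

carry_out(
  deltas=[
    {"tx": 0, "ty": 0, "tz": 0, "ax": 0, "ay": 0, "az": 0, "grip": 0.7},
    {"tx": 0, "ty": 0, "tz": 0, "ax": 0, "ay": 0, "az": 0, "grip": 0.6},
    {"tx": 0, "ty": 0, "tz": 0, "ax": 0, "ay": 0, "az": 0, "grip": 0.5},
    {"tx": 0, "ty": 0, "tz": 0, "ax": 0, "ay": 0, "az": 0, "grip": 0.4},
    {"tx": 0, "ty": 0, "tz": 0, "ax": 0, "ay": 0, "az": 0, "grip": 0.4},
    {"tx": 0, "ty": 0, "tz": 0, "ax": 0, "ay": 0, "az": 0, "grip": 0.4},
    {"tx": 0, "ty": 0, "tz": 0, "ax": 0, "ay": 0, "az": 0, "grip": 0.4},
    {"tx": 0, "ty": 0, "tz": 0, "ax": 0, "ay": 0, "az": 0, "grip": 0.4},
  ],
)

```text
time: 11.98
eef_pos: [0.4802, -0.249, 0.0726]
ee_rot: [-3.142, -0.0, 1.646]
contact_force: [0.0, 0.7, 0.0]
finger_gap: 0.0546
```

```bash
python3 - <<'E'
from h import *
s=arm.sense(); print(s['time'],s['eef_pos'],s['ee_rot'],s['contact_force'],s['finger_gap'])
snap('wrist','w8.png')
i=cv2.imread('pics/w8.png');cv2.imwrite('pics/w8z.png',cv2.resize(i[170:290,200:370],None,fx=4.5,fy=4.5,interpolation=cv2.INTER_CUBIC))
E
```

```text
11.9833 [ 0.48023405 -0.24898356  0.07259353] [-3.14157008e+00 -2.63739982e-05  1.64576827e+00] [0.04446569 0.733662   0.04634175] 0.05458487255066303
```

View pics/w8z.png

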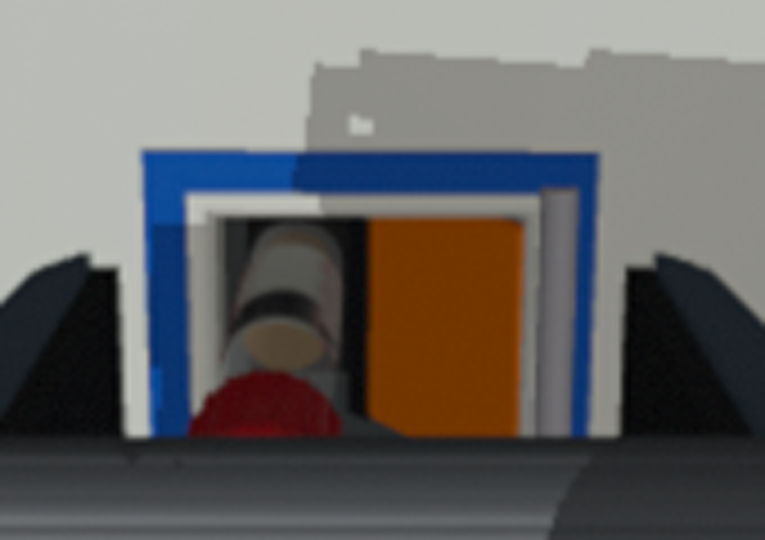

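The tube is released. The flap has pushed it towards the front of the well, and it still stands with the flap held open. I'll lift clear and inspect.

carry_out(
  deltas=[
    {"tx": 0, "ty": 0, "tz": 0, "ax": 0, "ay": 0, "az": 0, "grip": 0},
    {"tx": 0, "ty": 0, "tz": 0, "ax": 0, "ay": 0, "az": 0, "grip": 0},
    {"tx": 0, "ty": 0, "tz": 0, "ax": 0, "ay": 0, "az": 0, "grip": 0},
    {"tx": 0, "ty": 0, "tz": 0, "ax": 0, "ay": 0, "az": 0, "grip": 0},
    {"tx": 0, "ty": 0, "tz": -1, "ax": 0, "ay": 0, "az": 0, "grip": 0},
    {"tx": 0, "ty": 0, "tz": -2, "ax": 0, "ay": 0, "az": 0, "grip": 0},
    {"tx": 0, "ty": 0, "tz": -2, "ax": 0, "ay": 0, "az": 0, "grip": 0},
    {"tx": 0, "ty": 0, "tz": -2, "ax": 0, "ay": 0, "az": 0, "grip": 0},
    {"tx": 0, "ty": 0, "tz": -2, "ax": 0, "ay": 0, "az": 0, "grip": 0},
    {"tx": -1.5, "ty": 0, "tz": -2, "ax": 0, "ay": 0, "az": 0, "grip": 0},
    {"tx": -2, "ty": 0, "tz": -2, "ax": 0, "ay": 0, "az": 0, "grip": 0},
    {"tx": -2, "ty": 0, "tz": 0, "ax": 0, "ay": 0, "az": 0, "grip": 0},
    {"tx": -2, "ty": 0, "tz": 0, "ax": 0, "ay": 0, "az": 0, "grip": 0},
    {"tx": 0, "ty": 0, "tz": 0, "ax": 0, "ay": 0, "az": 0, "grip": 0},
    {"tx": 0, "ty": 0, "tz": 0, "ax": 0, "ay": 0, "az": 0, "grip": 0},
  ],
)

```text
time: 13.28
eef_pos: [0.4857, -0.3243, 0.2031]
ee_rot: [3.141, 0.0, 1.645]
contact_force: [-0.1, 0.2, 0.0]
finger_gap: 0.0912
```

```bash
python3 - <<'E'
from h import *
s=arm.sense(); print(s['time'],s['eef_pos'].tolist(),s['ee_rot'].tolist(),s['contact_force'],s['finger_gap'])
snap('wrist','w9.png'); snap('scene','s9.png'); snap('top','t9.png')
E
```

```text
13.2833 [0.48568656108552594, -0.324276796517078, 0.2030999380070991] [3.1413444935521495, 0.0001063369455025498, 1.6445488780933275] [-0.11334504  0.24916699  0.03471196] 0.09119868051264841
```

View pics/w9.png

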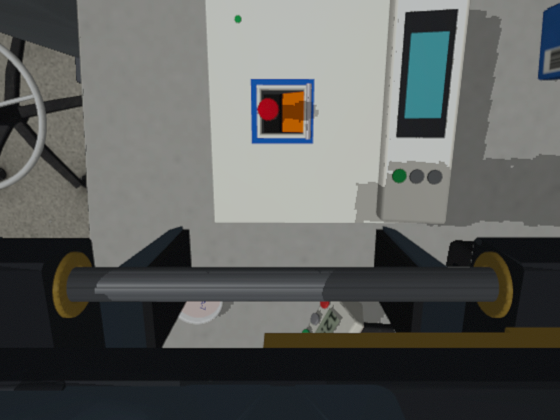

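View pics/s9.png

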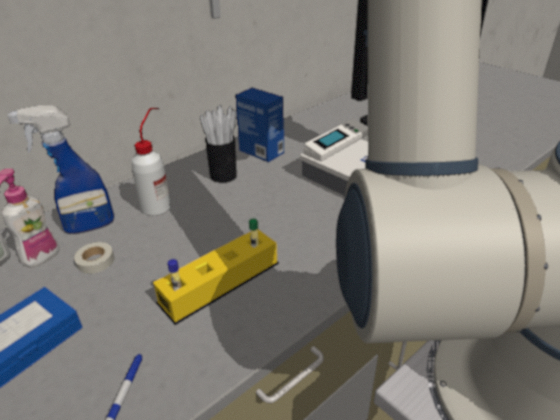

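```bash
python3 - <<'E'
from h import *
np.set_printoptions(precision=4,suppress=True)
P=[.48569,-.32428,.2031]; r=[3.14134,.0001,1.64455]
i=cv2.imread('pics/w9.png');h=cv2.cvtColor(i,cv2.COLOR_BGR2HSV)
m=cv2.inRange(h,(172,150,40),(180,255,255))|cv2.inRange(h,(0,150,40),(4,255,255)); m[:80]=0;m[140:]=0
ys,xs=np.nonzero(m); print(xs.min(),xs.max(),ys.min(),ys.max(),xs.mean(),ys.mean())
w=wray(P,r,[(xs.mean(),ys.mean())],.1)[0]; d=w-[.4815,-.249,.1]; c,s=np.cos(.075),np.sin(.075)
print(w,'in port x,y',c*d[0]+s*d[1],-s*d[0]+c*d[1])
cv2.imwrite('pics/w9z.png',cv2.resize(i[70:150,240:330],None,fx=6,fy=6,interpolation=cv2.INTER_CUBIC))
E
```

```text
258 279 97 120 268.14507772020727 108.79533678756476
[ 0.4711 -0.2492  0.1   ] in port x,y -0.010398466782036226 0.0005418816372461483
```

View pics/w9z.png

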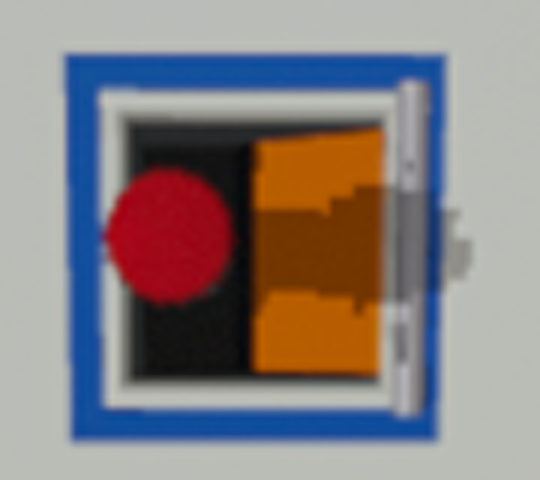

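The cap is 10 mm in front of the port centre, so the tube is upright against the front wall, and the flap is held at about 1 rad. Blue and green stand where they were in the scene view, at (174,267) and (254,226). I'll hand in.

```bash
python3 - <<'E'
from h import *
print(arm.close_job())
E
```

```text
the job is handed in; nothing more can be done
None
```

I took the red-capped tube out of the yellow rack, pushed it down through the orange flap and let go only once it stood on the floor of the port. I handed the job in at about 13.4 s of the 35 s allowed; no verdict was reported.

- **Tube home:** the tool stopped at 0.0727 m, within 1 mm of the height I had worked out for the tube standing on the floor. It met a 15.7 N upward push there, with the grip still closed.
- **After release:** the flap pushed the tube forward. Its cap now measures about 10 mm in front of the port centre and 0.5 mm to the side, which puts it upright against the front wall.
- **Flap:** it is held open at about 1 rad, estimated by eye from the wrist picture.
- **Other tubes and the arm:** the blue and green tubes look unmoved in the scene view. The gripper is about 13 cm up and clear, with the wrist force back near zero.

**Failures and gaps:** my first two move calls were refused because rows left out some fields; nothing moved, and I resent them in full. No check disagreed. I did not take a second picture to confirm the red tube is motionless, and the scene and top cameras could not see the port because the arm was in the way.

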